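# Put away the slide carton and the two bottles

## Robot

A 7-joint arm with a two-finger parallel gripper is mounted at the origin on a cart in front of the work surface, level with it; the furniture and walls round the work are solid. World frame = base frame: x ahead of the robot, y to its left, z up, the work surface at z = 0. Lengths are in m, angles in rad, forces in N, time in s.
With the tool pointing down it reaches from about 0.425 to 0.925 m from the base axis. Payload 6.8 kg.
Tool frame: the origin (TCP) lies on the front face of the gripper's body, between the roots of the fingers; the fingertips stand 73 mm ahead of it and the grasp point (between the pads) lies 54 mm ahead of it (env.nose_length is the distance from the TCP to the fingertips, in m); z points along the fingers, y is the line along which they close (so a half turn about z gives the same grasp; the last joint's range is limited). The gripper opens to 85 mm and grips with 20 to 120 N. Pads are 22 mm wide; open, the fingers measure 114 mm over their backs; the gripper's body (76 mm by 85 mm) begins 54 mm behind the grasp point. The pads swing forward as they close: fully open they stand 13 mm farther back than shut.
Start: joints at [-1.305, 0.477, 0.022, 1.555, -0.011, 1.109, -0.083], TCP at [0.246, 0.628, 0.304] pointing down, gripper open.
Joint ranges: [-2.96, 2.96], [-0.34, 2.1], [-1.41, 1.46], [0.24, 2.44], [-1.37, 4.51], [0.17, 1.92], [-2.96, 2.96]. Speed limits (rad/s): [2.39, 2.39, 3.14, 3.14, 3.14, 3.14, 3.14].

## Interface

Orientations are given as a unit quaternion [w, x, y, z].
In Python, from cell import env, kin, camera, calibration, job gives the robot as it stands. The module is installed in compiled form; this text tells all that it offers. Calls block until the motion is done:
- env.reach(position, orientation): joint-space move of the TCP to a pose.
- env.movel(position, velocity=0.15, rot=None, stop_force=None): straight line of the TCP; rot=None keeps the orientation; velocity is the mean speed in m/s. With stop_force (N) it stops when the force on the tool has changed by that much, and returns True; else False.
- env.goto_joints(angles): joint-space move.
- env.grip(opening, f_grip=None): finger opening in m; f_grip is the grip in N (None keeps the last); returns when the fingers have stopped.
- env.dwell(seconds).
- kin.inverse_kinematics(position, orientation): joint angles nearest the present ones, or None.
- env.get_state(): the state.
- camera(name): name is "scene" or "side" or "wrist"; returns (picture, depth): 480x640x3 uint8, blue, green, red; 480x640 float32, m along the optical axis (not along the pixel's ray), 0 where there is no reading.
- calibration(name): a dict with "fx", "fy", "cx", "cy" (pixels), "rvec" (rotation vector, rad) and "tvec" (3), from world to camera coordinates, as OpenCV has them. Camera axes: x right, y down, z forward; pixel columns grow to the right and rows downward; lengths in m; the calibration is good to about 2 mm. A picture is of the moment at which its call begins: read the wrist's pose just before it. calibration takes no time and is no camera call; for the wrist camera it gives the pose at the moment of the call.
A pose or a line that the arm cannot do raises env.PlanningError and nothing moves.
- job.job_done(): hands the job in; it is judged then, once.
The state is a dict: "time": time; "qpos": joint angles; "joint_velocities": joint speeds; "joint_torque": joint torques, N m; "tcp_pos": TCP position; "orientation": TCP orientation; "force": force on the tool from outside, world axes, zero at the start; "torque": the same for the moment, N m; "opening": finger opening in m; "gripper_force": force on a finger pad.
Only numpy, scipy, OpenCV 4.12 (cv2) and the standard library are available. Lean on these libraries where they do the work, as an engineer would, in place of code of your own. Each camera call takes 0.05 s, during which the arm holds its last target. There are 200 camera calls.

## Task

Clear up the bench: lay the flat carton in the open grey tray and close the tray with its white cover, lying level and fully down, with the wide lug in the wide notch and the narrow lug in the narrow notch. Stand the brown bottle in the wide round stand and the dropper bottle in the narrow one, keeping both bottles upright all the way. Leave the taller purple and white carton, the low clear dish and the dark-lidded jar where they are.

Things in the scene. Friction and masses are not known exactly. Their poses are not given: they have to be found in the camera images.
- slide_tray: Grey tray, fixed, 84 (x) x 118 (y) x 36 mm, open on top. Origin: centre of underside, z up. Floor 4 mm thick, clear inside 76 x 108 mm. The end walls (5 mm thick, at +y and -y) have a notch mid-rim, 12 mm deep: 47 mm wide at +y, 27 mm at -y. The long side walls stand only at the corners; the middle 60 mm of each long side is open down to the floor, so fingers pass there.
- tray_cover: White cover, loose, 0.12 kg, lying on its lugs. Origin: centre, at lug foot level, z up. Plate 84 (x) x 118 (y) mm, z 10 to 14. Grip bar on it 14 (x) x 56 (y) mm, top z 44: pinch across x, tips above z 16. Lugs from plate to z 0, y 52 to 69: 40 mm wide at +y, 20 at -y. Fits only with its +y to the tray's +y, 3.5 mm play each way; seated (plate on rim) origin is 26 mm above the tray's.
- flat_carton: Small flat carton (white top with a blue end, dark sides), loose, rigid, 55 (x) x 88 (y) x 20 (z) mm, lying flat, about 0.09 kg. Origin: centre of its underside; z up. Grasp across its 55 mm side. In the tray its 88 mm length goes along the tray's y (either way round).
- brown_bottle: Brown bottle with a black cap, standing, 58 mm in diameter, 112 mm tall, about 0.16 kg; the straight wall reaches about 70 mm up. Origin: centre of its underside; z up.
- dropper: Small dropper bottle, white body with a tall pointed green cap, standing; body 31 mm in diameter and 50 mm high, 96 mm tall with the cap, about 0.03 kg. Origin: centre of its underside; z up. Grasp the body.
- wide_stand: Wide round grey plastic stand, fixed to the worktop: low cup 84 mm across (94 mm at the foot), clear inside diameter 76 mm, floor 4 mm thick, rim 14 mm high. Origin: centre of its underside; z up.
- narrow_stand: Narrow round grey plastic stand, fixed to the worktop: low cup 57 mm across (67 mm at the foot), clear inside diameter 49 mm, floor 4 mm thick, rim 14 mm high. Origin: centre of its underside; z up.
- tall_carton: Taller white and purple carton, 63 x 93 mm, 45 mm high; bystander, loose. Origin: centre of its underside.
- dish: Low round clear dish, 58 mm across, 15 mm high; bystander, loose. Origin: centre of its underside.
- dark_jar: Small clear jar with a dark lid, 41 mm across, 33 mm tall; bystander, loose. Origin: centre of its underside.
Not all that is in view belongs to the job. What is meant by the brown_bottle is not red, and is the larger of those in its own colour.

How it is judged:
By the outcome, as a careful person would: the job done as asked, in the order asked, and still so for the second after the job is handed in, with the robot touching nothing.
It also fails if it takes over 122 s, if anything falls off the work surface, if the arm or the gripper's body presses on something with over 40 N, if the wrist force passes 120 N, or if a joint passes its speed limit or range.

## Working session

There is one attempt and no reset: what is moved stays moved. The work goes in short steps, each a Python script; the robot and the scene stay as the last script left them, time stands still between calls to the robot, and variables do not carry over. Pictures are saved under pics/ and viewed, at most 14 in all, crops included, and the job is handed in when it is done.

```bash
mkdir -p pics; cat > h.py <<'E'
import numpy as np, cv2
from cell import env, kin, camera, calibration, job
def cloud(name):
    c=calibration(name); im,d=camera(name)
    R=cv2.Rodrigues(np.array(c["rvec"],float))[0]; t=np.array(c["tvec"],float).ravel()
    v,u=np.mgrid[:480,:640]
    P=np.stack([(u-c["cx"])/c["fx"]*d,(v-c["cy"])/c["fy"]*d,d],-1)
    W=(P-t)@R; W[d==0]=np.nan
    return im,d,W
def ray(name,u,v,z,c=None):
    c=c or calibration(name); R=cv2.Rodrigues(np.array(c["rvec"],float))[0]; t=np.array(c["tvec"],float).ravel()
    o=-R.T@t; r=R.T@np.array([(u-c["cx"])/c["fx"],(v-c["cy"])/c["fy"],1]); return o+r*(z-o[2])/r[2]
def down(yaw): # tool z down, tool y axis at angle yaw+90deg; x at yaw
    from scipy.spatial.transform import Rotation as Ro
    q=(Ro.from_euler('z',yaw)*Ro.from_euler('x',np.pi)).as_quat(); return [q[3],q[0],q[1],q[2]]
E
python3 - <<'E'
from h import *
for n in("scene","side"):
    im,d,W=cloud(n); cv2.imwrite(f"pics/{n}0.png",im); np.savez(f"{n}0.npz",im=im,W=W)
    c=calibration(n);R=cv2.Rodrigues(np.array(c["rvec"],float))[0];print(n,-R.T@np.array(c["tvec"]).ravel(),R[2],c["fx"])
print(env.get_state())
E
```

```text
scene [ 0.19108424 -0.60763063  0.68801496] [ 0.4115242   0.61406693 -0.67347579] 437.8569023762472
side [ 0.55181009 -0.94577971  0.54152075] [ 0.02568137  0.88612314 -0.46273778] 487.10507057907563
{'time': 0.1, 'qpos': array([-1.30512241,  0.47774111,  0.02235273,  1.55636113, -0.01147222,
        1.10930183, -0.08311575]), 'joint_velocities': array([-0.0004031 , -0.00190213, -0.00089178, -0.00284396, -0.00064678,
       -0.00037806,  0.00125877]), 'joint_torque': array([ 4.95508997e-03, -5.97763288e+01,  1.61421217e+00, -2.81955367e+01,
        1.28939585e-02,  4.94044172e-03, -9.00073530e-06]), 'tcp_pos': array([0.24632474, 0.62799964, 0.30300356]), 'orientation': array([-8.06470540e-05,  1.85797149e-01,  9.82587763e-01, -8.37670499e-04]), 'force': array([ 0.2218859 , -0.05150619,  0.47655882]), 'torque': array([-0.01233233,  0.01509919,  0.0075609 ]), 'gripper_force': 0.0, 'opening': 0.08508164802963272}
```

View pics/scene0.png

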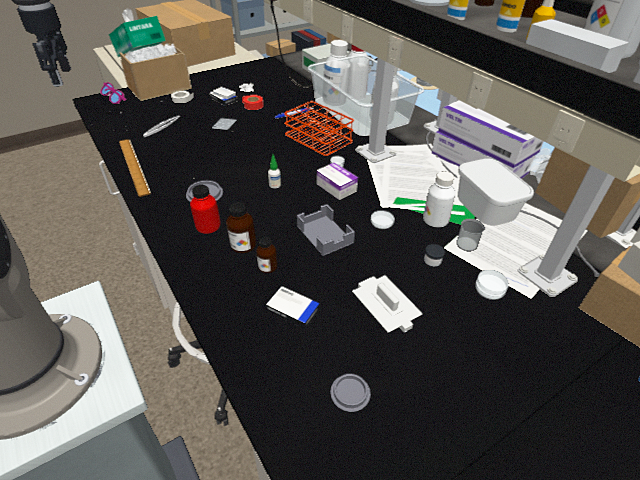

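View pics/side0.png

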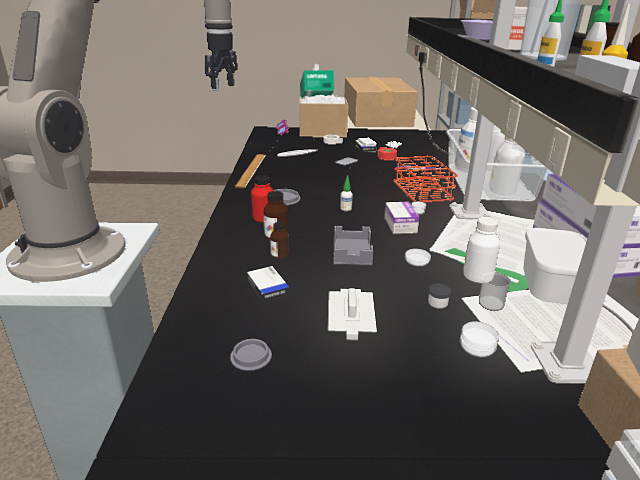

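The pictures show these things, in scene pixels:
- **Bottles:** red at (205,210), large brown at (240,228), small brown at (266,256), dropper at (274,172).
- **Tray and cover:** tray at (325,229), cover at (388,301).
- **Cartons:** flat carton at (293,304), purple carton at (337,180).
- **Stands:** one at (350,392), one at (205,190) behind the red bottle.

The brown bottle should be (240,228). The one at (205,210) is red, and (266,256) is the smaller of the two brown ones.

```bash
python3 - <<'E'
from h import *
S=np.load("scene0.npz");D=np.load("side0.npz")
im=S["im"];cv2.imwrite("pics/crop1.png",cv2.resize(im[140:340,170:440],None,fx=2.9,fy=2.9,interpolation=2))
# points on worktop merged; non-black objects
for n,F in(("scene",S),("side",D)):
    im,W=F["im"],F["W"]
    g=np.isfinite(W[...,2])&(W[...,0]>.2)&(W[...,0]<1.1)&(abs(W[...,1])<.75)
    m=g&((im.max(2)>45)|(W[...,2]>.012))&(W[...,2]>-.01)&(W[...,2]<.2)
    k,l,st,ce=cv2.connectedComponentsWithStats(m.astype(np.uint8),connectivity=4)
    print(n)
    for i in range(1,k):
        if st[i,4]<60: continue
        P=W[l==i]; lo=np.percentile(P,2,0);hi=np.percentile(P,98,0)
        print(ce[i].astype(int),st[i,4],"lo",lo.round(3),"hi",hi.round(3),"col",im[l==i].mean(0).astype(int))
E
```

```text
scene
[288  68] 105 lo [0.894 0.697 0.01 ] hi [1.026 0.736 0.195] col [42 47 52]
[468 202] 28706 lo [ 0.808 -0.504 -0.   ] hi [1.095 0.585 0.175] col [163 172 178]
[252 102] 269 lo [0.757 0.68  0.001] hi [0.828 0.744 0.027] col [ 46  59 181]
[157 127] 187 lo [ 0.407  0.69  -0.001] hi [0.516 0.748 0.014] col [158 158 158]
[223 123] 206 lo [ 0.608  0.59  -0.   ] hi [0.69  0.676 0.019] col [162 159 155]
[134 167] 764 lo [ 0.308  0.396 -0.001] hi [0.359 0.694 0.01 ] col [ 70 127 173]
[273 173] 328 lo [ 0.609  0.243 -0.001] hi [0.688 0.367 0.089] col [124 146 122]
[336 178] 1207 lo [ 0.724  0.115 -0.   ] hi [0.838 0.265 0.048] col [178 159 175]
[204 204] 1492 lo [ 0.381  0.168 -0.   ] hi [0.492 0.363 0.112] col [ 40  40 130]
[239 227] 1099 lo [0.422 0.063 0.013] hi [0.474 0.105 0.112] col [58 68 84]
[324 230] 1694 lo [ 0.585 -0.036  0.   ] hi [0.681 0.083 0.037] col [121 114 113]
[382 219] 384 lo [ 0.744 -0.04   0.   ] hi [0.811 0.027 0.018] col [207 207 203]
[265 254] 578 lo [ 0.446 -0.019  0.007] hi [0.482 0.012 0.079] col [48 59 77]
[433 254] 378 lo [ 0.763 -0.195  0.001] hi [ 0.802 -0.157  0.036] col [87 85 83]
[386 303] 2273 lo [ 0.572 -0.286  0.   ] hi [ 0.665 -0.153  0.045] col [219 223 223]
[292 305] 1220 lo [ 0.414 -0.176  0.   ] hi [ 0.492 -0.083  0.023] col [203 184 178]
[350 392] 1229 lo [ 0.415 -0.362  0.   ] hi [ 0.476 -0.303  0.015] col [134 126 126]
side
[453 288] 67811 lo [ 0.429 -0.581 -0.003] hi [1.078 0.551 0.159] col [124 127 134]
[293 152] 157 lo [ 0.406  0.689 -0.004] hi [0.519 0.749 0.011] col [191 192 195]
[249 171] 389 lo [ 0.306  0.396 -0.003] hi [0.359 0.693 0.007] col [ 89 133 174]
[346 160] 132 lo [ 0.607  0.591 -0.003] hi [0.68  0.679 0.017] col [145 142 142]
[346 196] 344 lo [ 0.612  0.243 -0.003] hi [0.643 0.47  0.088] col [136 155 139]
[250 354] 1079 lo [ 0.415 -0.362 -0.001] hi [ 0.476 -0.304  0.013] col [130 124 127]
```

View pics/crop1.png

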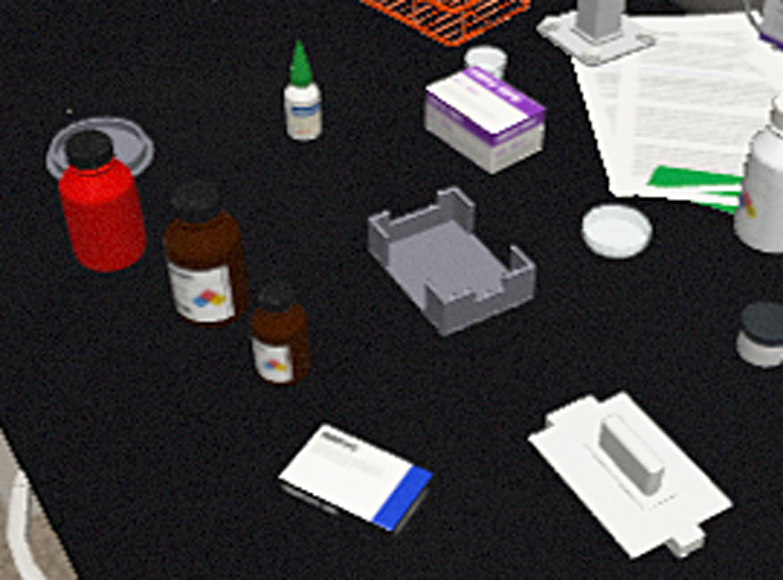

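Enlarged, (240,228) is the larger brown bottle, labelled, and the red one stands to its left. The tray's wide notch is at its far (+y) end. The cover's wide lug also points far and its narrow lug near. Next I compute poses from the depth data and take a wrist view from above.

```bash
cat >> h.py <<'E'
def rect(P):
    (c,(w,h),a)=cv2.minAreaRect((P[:,:2]*1000).astype(np.float32))
    if w>h: a+=90; w,h=h,w     # a = direction of short side (deg)
    a=(a+90)%180-90
    return np.round(c,1),round(w,1),round(h,1),round(a,1)
def box(W,x0,x1,y0,y1,z0,z1):
    return (W[...,0]>x0)&(W[...,0]<x1)&(W[...,1]>y0)&(W[...,1]<y1)&(W[...,2]>z0)&(W[...,2]<z1)
def fitc(P): # circle fit, mm
    x,y=P[:,0]*1000,P[:,1]*1000; s=np.linalg.lstsq(np.c_[2*x,2*y,np.ones(len(x))],x*x+y*y,rcond=None)[0]
    return s[:2].round(1),round(float(np.sqrt(s[2]+s[0]**2+s[1]**2)),1)
def report(F):
    im,W=F
    for n,b in dict(carton=(.39,.52,-.2,-.06,.017,.03),cover_plate=(.55,.7,-.31,-.13,.008,.02),bar=(.55,.7,-.3,-.13,.038,.05),tray_rim=(.56,.71,-.06,.11,.031,.04),tray_floor=(.56,.71,-.06,.11,.002,.008)).items():
        m=box(W,*b)
        if m.sum()>30: print(n,m.sum(),rect(W[m]))
    for n,b in dict(brown=(.4,.5,.05,.12,.03,.068),cap=(.4,.5,.05,.13,.105,.118),red=(.36,.46,.14,.22,.03,.068),sbrown=(.42,.5,-.05,.035,.02,.04),drop=(.57,.68,.2,.3,.01,.045),dropcap=(.57,.68,.2,.3,.08,.1),nstand=(.4,.5,-.4,-.28,.011,.018),wstand=(.36,.52,.24,.4,.011,.018)).items():
        m=box(W,*b)
        if m.sum()>15: print(n,m.sum(),*fitc(W[m]),rect(W[m]))
E
python3 - <<'E'
from h import *
for n in("scene","side"):
    F=np.load(n+"0.npz"); print(n); report((F["im"],F["W"]))
env.reach([.52,-.1,.40],down(0.0)); 
im,d,W=cloud("wrist"); cv2.imwrite("pics/w1.png",im); np.savez("w1.npz",im=im,W=W); print("wrist"); report((im,W))
s=env.get_state();print(s["time"],s["qpos"].round(2),np.nanmin(W.reshape(-1,3),0),np.nanmax(W.reshape(-1,3),0))
E
```

```text
scene
carton 1041 (array([ 452.1, -129.3]), 56.7, 88.3, 27.3)
cover_plate 1816 (array([ 613.3, -219.4]), 85.8, 139.0, -2.1)
bar 187 (array([ 612.9, -220.2]), 15.3, 56.9, -1.8)
tray_rim 196 (array([628.3,  22.5]), 84.9, 120.0, -1.6)
tray_floor 990 (array([634.9,  25.4]), 149.1, 169.2, 0.2)
brown 351 [450.2  92.2] 27.9 (array([446.3,  76.6]), 28.1, 58.0, 75.7)
cap 177 [448.9  91.5] 13.5 (array([449.5,  92.2]), 35.2, 35.8, -7.7)
red 333 [409.  197.4] 28.8 (array([406., 182.]), 31.7, 58.3, 79.3)
sbrown 133 [465.3   1.7] 19.4 (array([459.7,  -9.8]), 16.9, 39.0, 65.3)
drop 130 [623.8 257.9] 13.9 (array([621.1, 250.8]), 16.9, 30.6, 71.3)
dropcap 20 [623.7 258.5] 3.2 (array([624. , 258.3]), 6.8, 7.9, 61.5)
nstand 253 [ 444.  -331.9] 26.3 (array([ 444.1, -331.7]), 55.3, 56.0, -27.7)
wstand 105 [451.1 322.3] 39.6 (array([453.7, 327.7]), 73.6, 82.7, 61.9)
side
carton 657 (array([ 453.9, -129. ]), 56.5, 89.9, 27.4)
cover_plate 1717 (array([ 615. , -219.7]), 83.8, 138.5, -1.7)
bar 140 (array([ 615. , -219.8]), 13.5, 57.0, -0.3)
tray_rim 127 (array([630.2,  24.5]), 83.2, 122.8, -1.8)
tray_floor 43
[... 762 characters left out ...]
 118.6, -1.3)
tray_floor 3881 (array([630.2,  22.9]), 83.6, 114.1, -1.2)
brown 629 [452.2  95.2] 29.3 (array([461. ,  81.4]), 27.9, 57.9, -58.2)
cap 775 [452.9  94.6] 12.9 (array([452.4,  95.5]), 35.0, 35.9, -46.5)
red 857 [410.9 198.1] 28.6 (array([419.3, 184.1]), 27.8, 58.2, -58.6)
sbrown 136 [467.5   3.9] 20.2 (array([477.1,  -5.5]), 15.0, 38.9, -43.0)
drop 650 [626.2 260.3] 14.7 (array([626.1, 256. ]), 23.9, 31.0, 86.3)
nstand 324 [ 446.2 -329.6] 26.2 (array([ 445.9, -330. ]), 55.9, 56.0, -71.9)
wstand 330 [453.4 324.5] 39.6 (array([451.4, 317.1]), 67.9, 83.8, 75.6)
2.9167 [-0.82  0.24  1.08  1.82 -0.22  1.21 -1.24] [-1.08664408 -1.66037735 -0.91700719] [0.76416318 1.43898472 0.42961511]
```

View pics/w1.png

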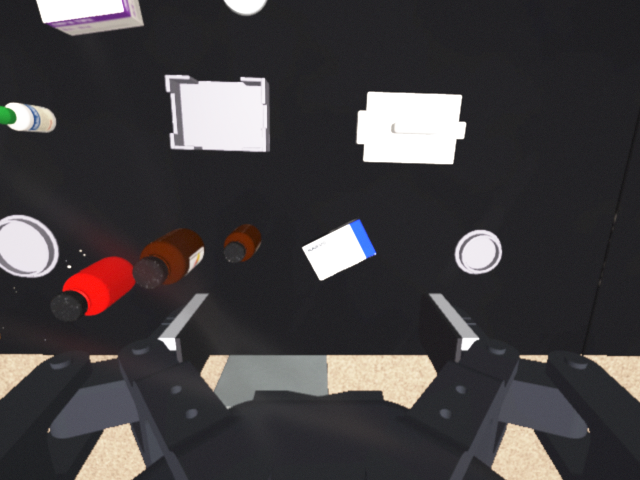

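```bash
cat >> h.py <<'E'
LIM=np.array([[-2.96,2.96],[-.34,2.1],[-1.41,1.46],[.24,2.44],[-1.37,4.51],[.17,1.92],[-2.96,2.96]])
def pickyaw(p,short_deg,p2=None,short2=None):
    "yaws (rad) with tool y along short_deg at p; prefers joint margin at both places"
    best=None
    for a in(90,-90):
        m=9
        for pp,s in((p,short_deg),(p2,short2)):
            if pp is None: continue
            q=kin.inverse_kinematics(pp,down(np.radians(s+a)))
            if q is None: m=-1;break
            q=np.array(q); m=min(m,(q-LIM[:,0]).min(),(LIM[:,1]-q).min())
        print("cand",a,round(float(m),2))
        if best is None or m>best[0]: best=(m,a)
    return best[1]
def st(t=""):
    s=env.get_state(); print(t,"t",round(s["time"],1),"tcp",s["tcp_pos"].round(4),"F",s["force"].round(1),"open",round(s["opening"],4),"g",round(s["gripper_force"],1)); return s
E
python3 - <<'E'
from h import *
W=np.load("w1.npz")["W"]; a=np.radians(-1.4); R=np.array([[np.cos(a),-np.sin(a)],[np.sin(a),np.cos(a)]])
for n,b,c,lo,hi in(("tray",(.56,.71,-.06,.11,.031,.04),(.6302,.0245),.054,.06),("cover",(.55,.7,-.31,-.13,.008,.02),(.6148,-.218),.061,.07)):
    P=(W[box(W,*b)][:,:2]-c)@R
    for s in(1,-1):
        x=np.sort(P[(P[:,1]*s>lo)&(P[:,1]*s<hi)][:,0]); g=np.diff(x); print(n,s,"span",(x[-1]-x[0]).round(4),"maxgap",g.max().round(4))
c=[.4532,-.1285]; t=[.6300,.0245]
aa=pickyaw([*c,.077],27.4,[*t,.083],-1.4)
y1,y2=np.radians(27.4+aa),np.radians(-1.4+aa)
env.reach([*c,.16],down(y1)); env.movel([*c,.077],.12,stop_force=15); env.grip(.045,40); st("grip")
env.movel([*c,.20],.2); st("lift")
env.reach([*t,.20],down(y2)); im,_=camera("wrist"); cv2.imwrite("pics/w2.png",im)
print(env.movel([*t,.083],.12,stop_force=12)); st("down"); env.grip(.072); env.movel([*t,.28],.25)
im,d,W=cloud("wrist"); cv2.imwrite("pics/w3.png",im); np.savez("w3.npz",im=im,W=W); report((im,W))
print(rect(W[box(W,.57,.69,-.05,.1,.019,.028)])); st()
E
```

```text
tray 1 span 0.083 maxgap 0.0475
tray -1 span 0.0821 maxgap 0.0274
cover 1 span 0.0392 maxgap 0.0011
cover -1 span 0.0185 maxgap 0.0011
cand 90 0.23
cand -90 0.22
grip t 6.0 tcp [ 0.4536 -0.1285  0.0778] F [-1.2  0.6  6.5] open 0.0542 g 41.5
lift t 6.8 tcp [ 0.4527 -0.1281  0.1994] F [ 0.   0.3 -0.7] open 0.0542 g 42.3
True
down t 8.8 tcp [0.629  0.0243 0.0819] F [-1.6 -0.   5. ] open 0.0541 g 43.0
cover_plate 1694 (array([ 616.6, -165.8]), 38.6, 83.3, 87.2)
tray_rim 993 (array([629.8,  25.9]), 84.0, 118.2, -1.5)
tray_floor 2447 (array([630. ,  28.2]), 83.8, 113.5, -1.8)
brown 1413 [452.5  95.8] 28.6 (array([470.5,  90.2]), 22.4, 55.9, -16.4)
cap 2352 [453.2  96.6] 13.0 (array([452.5,  96.3]), 36.0, 36.7, -29.5)
red 2388 [410.6 199. ] 28.6 (array([423.8, 186.3]), 23.3, 56.9, -42.4)
sbrown 404 [467.2   4.8] 20.1 (array([477.4,   9. ]), 20.2, 40.7, 23.2)
(array([629.7,  26.2]), 82.9, 117.2, -1.4)
 t 10.1 tcp [0.629  0.0247 0.2782] F [-0.1  0.2  0.1] open 0.0714 g 0.0
```

View pics/w3.png

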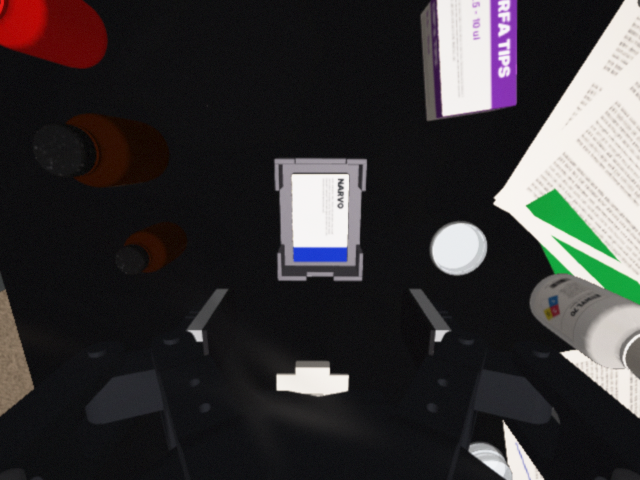

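Carton at about (320,217) lies flat and inside the tray, blue end to −y. The tray's notch gaps are 47 mm at +y and 27 mm at −y, and the cover's lugs match without turning it. Next is the cover, viewed from the same relative viewpoint so that calibration errors cancel.

```bash
python3 - <<'E'
from h import *
a=-1.5
aa=pickyaw([.615,-.218,.0915],a,[.63,.0245,.1175],a); y=np.radians(a+aa)
env.reach([.615,-.218,.278],down(y)); im,d,W=cloud("wrist"); report((im,W))
m=box(W,.55,.7,-.31,-.13,.008,.02); r=rect(W[m]); c=r[0]/1000
rb=rect(W[box(W,.55,.7,-.3,-.13,.038,.05)]); print(r,rb)
c=rb[0]/1000
env.movel([*c,.15],.2); env.movel([*c,.0915],.08,stop_force=12); st("at")
env.grip(.005,70); st("grip"); env.movel([*c,.22],.15); st("lift")
im,d=camera("wrist"); cv2.imwrite("pics/w4.png",im)
np.save("cov.npy",np.r_[c,r[0]/1000,y,r[3],rb[3]])
E
```

```text
cand 90 0.58
cand -90 0.1
cover_plate 9186 (array([ 614.9, -217.4]), 84.2, 137.4, -1.6)
bar 838 (array([ 614.9, -216.8]), 13.8, 55.3, -1.2)
tray_rim 261 (array([628.4, -32.2]), 3.0, 83.3, 88.5)
tray_floor 276 (array([628.3, -26.8]), 13.7, 82.9, 88.4)
nstand 301 [ 446.  -328.8] 26.3 (array([ 439.4, -319.6]), 33.1, 57.7, -54.7)
(array([ 614.9, -217.4]), 84.2, 137.4, -1.6) (array([ 614.9, -216.8]), 13.8, 55.3, -1.2)
at t 12.8 tcp [ 0.6151 -0.2171  0.0918] F [ 0.1  0.5 -0. ] open 0.0718 g 0.0
grip t 13.3 tcp [ 0.6151 -0.2168  0.0919] F [-0.2 -0.3  2.6] open 0.013 g 68.9
lift t 14.3 tcp [ 0.6143 -0.2164  0.2189] F [-0.4  0.3 -1.3] open 0.0127 g 68.2
```

```bash
python3 - <<'E'
from h import *
y=np.load("cov.npy")[4]; p=[.6299,.0258]
env.reach([*p,.20],down(y)); st("over")
env.movel([*p,.140],.1)
im,d=camera("side"); cv2.imwrite("pics/s5.png",cv2.resize(im[190:290,290:420],None,fx=5,fy=5,interpolation=2))
print(env.movel([*p,.116],.04,stop_force=10)); st("down")
E
```

```text
over t 15.4 tcp [0.6299 0.0233 0.2002] F [-0.2 -0.9 -2. ] open 0.0127 g 68.2
True
down t 16.7 tcp [0.6296 0.026  0.1178] F [-1.8  0.5  6.5] open 0.013 g 69.3
```

View pics/s5.png

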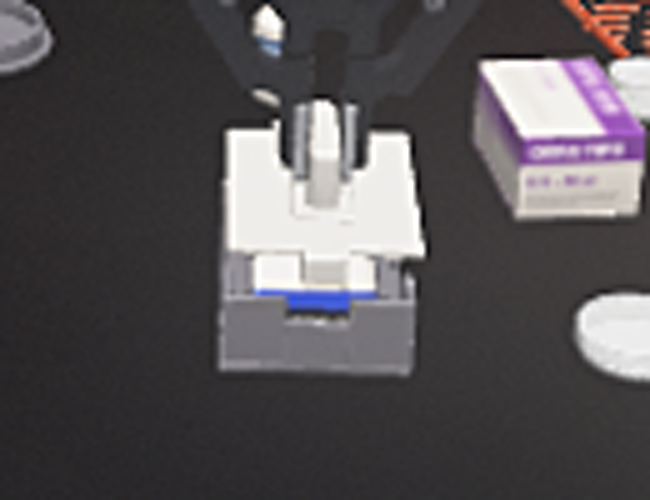

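The side view shows the narrow lug above the narrow notch. The cover is now down at TCP 0.1178, which is the expected seated height. I release it, check it, and then move the brown bottle with straight lines only so that it stays upright.

```bash
python3 - <<'E'
from h import *
env.grip(.05); st("rel"); env.movel([.6299,.0258,.30],.25)
im,d,W=cloud("wrist"); cv2.imwrite("pics/w6.png",im)
P=W[box(W,.575,.685,-.05,.1,.03,.05)]; print(rect(P)); s=np.linalg.lstsq(np.c_[P[:,:2],np.ones(len(P))],P[:,2],rcond=None)[0]; print("tilt",s[:2],"z",np.median(P[:,2]))
b=[.4523,.0950]; w=[.4532,.3240]
aa=pickyaw([*b,.117],10,[*w,.122],10); y=np.radians(10+aa)
env.reach([*b,.28],down(y)); env.grip(.085)
im,d,W=cloud("wrist"); report((im,W)); cv2.imwrite("pics/w7.png",im); st()
try: print(kin.inverse_kinematics([*w,.28],down(y)))
except Exception as e: print(e)
E
```

```text
rel t 17.1 tcp [0.6289 0.0261 0.1171] F [ 0.7 -0.2  0. ] open 0.0503 g 0.0
(array([630.2,  25.8]), 84.9, 137.1, -1.7)
tilt [ 0.0008894  -0.00159235] z 0.03874581432754679
cand 90 0.22
cand -90 0.2
tray_rim 4198 (array([630. ,  30.9]), 85.9, 128.0, -1.7)
tray_floor 347 (array([589.2,  31.7]), 31.0, 121.4, -16.7)
brown 66 [452.   95.5] 29.0 (array([449.3, 116.5]), 10.2, 48.3, -82.4)
cap 1841 [451.   97.3] 12.8 (array([450.8,  96.8]), 35.8, 36.1, 10.6)
red 176 [410.3 198.6] 28.5 (array([422.8, 184.7]), 20.2, 54.8, -46.1)
sbrown 278 [466.8   4.5] 20.4 (array([464.3,  15.9]), 18.6, 40.5, -77.6)
drop 1045 [625.2 261.6] 14.8 (array([622.7, 260. ]), 26.3, 31.1, 31.5)
dropcap 297 [623.9 261.2] 2.9 (array([623.7, 261. ]), 7.7, 9.7, 33.9)
wstand 223 [453.8 315.8] 30.4 (array([458.9, 287.9]), 6.7, 44.3, -79.7)
 t 19.4 tcp [0.4525 0.0948 0.28  ] F [ 0.6 -0.4 -0.6] open 0.0847 g 0.0
[-1.1768803   0.34036789  0.55682184  1.89523372 -0.21624551  0.96537629
 -0.3473008 ]
```

View pics/w6.png

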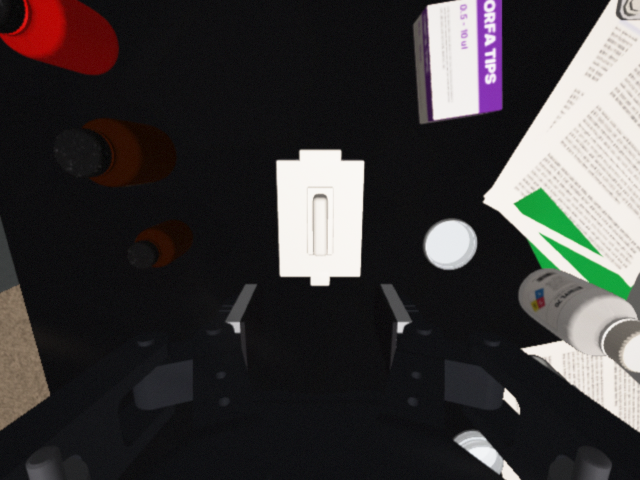

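View pics/w7.png

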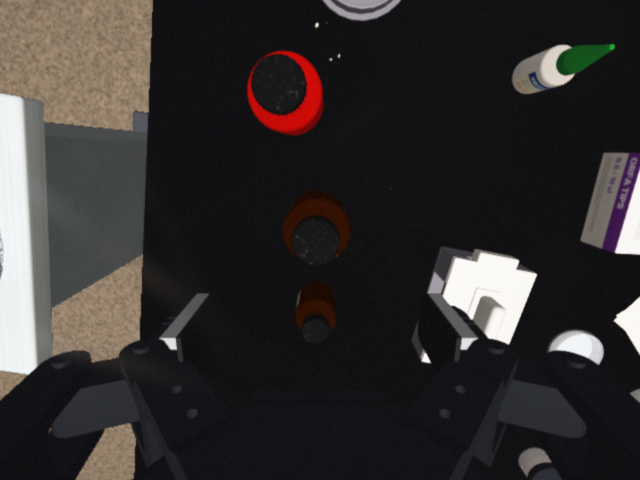

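The cover at (320,215) is level with its plate top near 0.040, so it is seated. The brown bottle at (316,228) sits between the red one and the small brown one. I go for it now.

```bash
python3 - <<'E'
from h import *
b=[.4522,.0953]; w=[.4532,.3240]
print(env.movel([*b,.118],.12,stop_force=12)); st("at")
env.grip(.05,45); st("grip"); env.movel([*b,.29],.15); st("lift")
im,d=camera("side"); cv2.imwrite("pics/s8.png",im)
env.movel([*w,.29],.2); st("over")
im,d,W=cloud("scene"); m=box(W,.36,.52,.24,.4,.008,.02); print(m.sum(), fitc(W[m]) if m.sum()>15 else"")
env.movel([*w,.15],.15); print(env.movel([*w,.119],.04,stop_force=6)); st("down")
E
```

```text
False
at t 20.9 tcp [0.4526 0.0954 0.1185] F [ 0.   0.8 -0.2] open 0.085 g 0.0
grip t 21.2 tcp [0.4523 0.0953 0.1186] F [-1.9 -1.5  7.5] open 0.0556 g 46.1
lift t 22.6 tcp [0.4517 0.0952 0.2892] F [ 0.2  0.7 -2. ] open 0.0555 g 47.8
over t 23.9 tcp [0.4536 0.3223 0.29  ] F [-0.1 -0.1 -1.5] open 0.0555 g 47.8
140 (array([450.9, 322.4]), 39.8)
True
down t 25.7 tcp [0.4527 0.3237 0.1224] F [-1.  -1.4  6.3] open 0.0555 g 47.5
```

```bash
python3 - <<'E'
from h import *
w=[.4532,.3240]
env.grip(.078); st("rel"); env.movel([*w,.30],.2)
d0=[.6255,.2602]; n=[.4457,-.3302]
env.reach([*w,.32],down(np.pi/2-.0)) if False else None
best=None
for deg in range(-90,90,15):
    q0=None; m=9
    for k in np.linspace(0,1,5):
        p=[*(np.array(d0)*(1-k)+np.array(n)*k),.29]
        for a in(90,-90): pass
    for a in(90,-90):
        m=9
        for p in([*d0,.1],[*d0,.29],[*n,.29],[*n,.105],[.535,-.035,.29]):
            q=kin.inverse_kinematics(p,down(np.radians(deg+a)))
            if q is None: m=-1;break
            q=np.array(q); m=min(m,(q-LIM[:,0]).min(),(LIM[:,1]-q).min())
        if best is None or m>best[0]: best=(m,deg,a)
print(best); y=np.radians(best[1]+best[2]); np.save("dy.npy",y)
env.reach([*d0,.28],down(y)); im,d,W=cloud("wrist"); report((im,W)); cv2.imwrite("pics/w9.png",im); st()
im2,d,W=cloud("scene"); cv2.imwrite("pics/c9.png",cv2.resize(im2[130:330,130:400],None,fx=2.9,fy=2.9))
m=box(W,.4,.5,.28,.36,.105,.125); print("browncap",m.sum(),fitc(W[m]),np.nanmax(W[m][:,2]))
E
```

```text
rel t 26.0 tcp [0.4523 0.3235 0.1219] F [-1.   0.7 -0.3] open 0.0781 g 0.0
(np.float64(0.4285579553719234), -90, -90)
tray_rim 9032 (array([629.5,  27.3]), 85.1, 136.1, -1.6)
tray_floor 453 (array([603.2,  51.1]), 66.0, 137.2, -39.0)
sbrown 958 [466.4   4.9] 20.0 (array([469.5,  15. ]), 21.3, 40.6, 72.5)
drop 276 [624.7 262. ] 14.8 (array([624.6, 262.2]), 30.0, 30.7, -54.9)
dropcap 123 [624.3 262. ] 3.3 (array([624.3, 262.1]), 8.1, 9.9, -5.2)
wstand 886 [451.7 326.5] 39.0 (array([466.3, 323.9]), 54.3, 83.5, -9.0)
 t 28.5 tcp [0.6249 0.2609 0.2796] F [0.2 0.5 0. ] open 0.0781 g 0.0
browncap 149 (array([448.8, 317.5]), 13.9) 0.11784447530773011
```

View pics/w9.png

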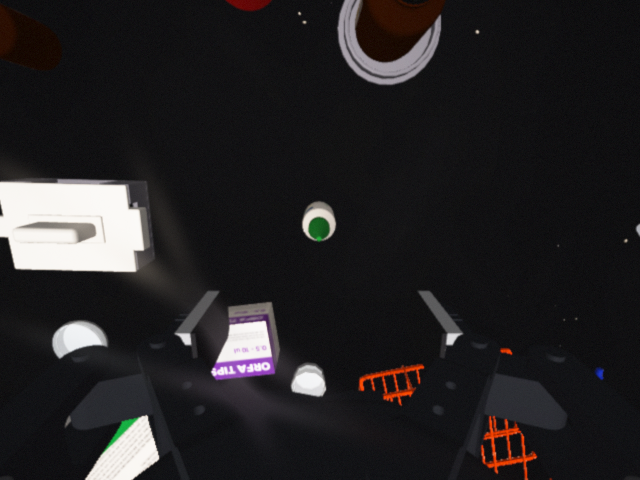

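View pics/c9.png

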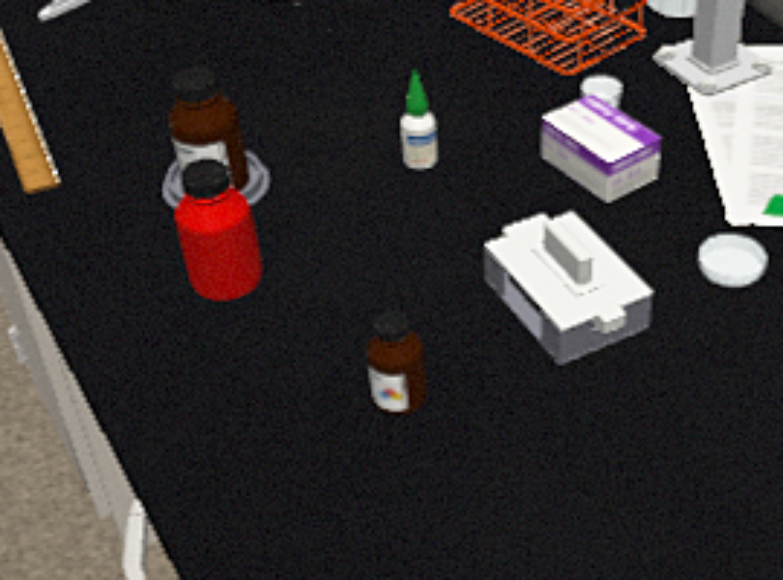

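The brown bottle stands upright in the wide stand at crop pixel (205,140), and the cover sits level. The dropper is right under the gripper at wrist pixel (319,222).

```bash
python3 - <<'E'
from h import *
d0=[.6250,.2612]; n=[.4457,-.3302]
env.grip(.07); print(env.movel([*d0,.101],.12,stop_force=10)); st("at")
env.grip(.02,25); st("grip"); env.movel([*d0,.29],.15); st("lift")
env.movel([*n,.29],.25); env.dwell(.2); st("over")
im,d,W=cloud("scene"); m=box(W,.4,.5,-.38,-.29,.15,.32); cv2.imwrite("pics/c10.png",im)
env.movel([*n,.14],.15)
im,d,W=cloud("side"); cv2.imwrite("pics/s10.png",cv2.resize(im[250:400,150:350],None,fx=4,fy=4))
print(env.movel([*n,.102],.04,stop_force=5)); st("down")
E
```

```text
False
at t 30.5 tcp [0.6255 0.2614 0.1019] F [-0.1 -0.2  0.4] open 0.0703 g 0.0
grip t 30.9 tcp [0.6252 0.2613 0.1014] F [-0.9 -0.3  2.6] open 0.03 g 24.8
lift t 32.3 tcp [0.6245 0.2611 0.2888] F [-0.4  0.7 -0.8] open 0.03 g 24.7
over t 35.1 tcp [ 0.446  -0.3298  0.29  ] F [-0.5  0.7 -0.5] open 0.03 g 24.7
True
down t 37.2 tcp [ 0.4454 -0.33    0.105 ] F [ 0.6 -0.   3.2] open 0.0303 g 25.3
```

View pics/s10.png

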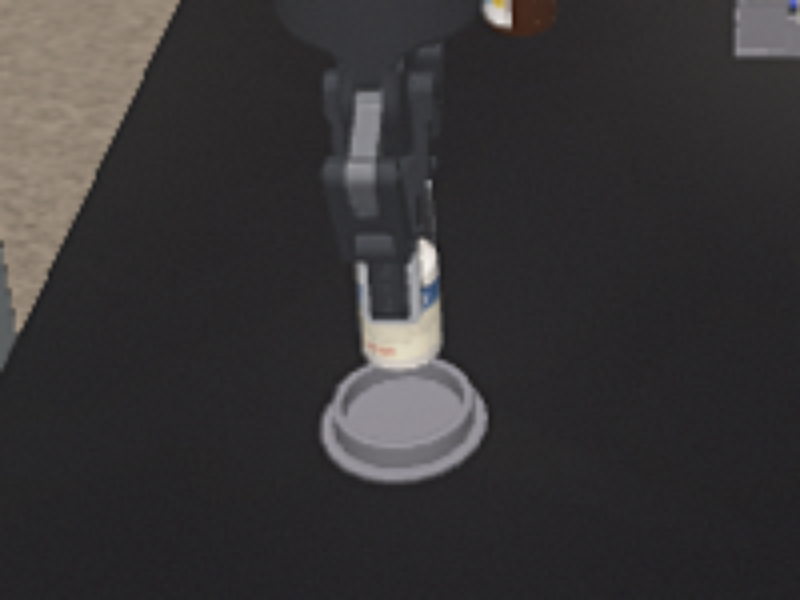

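The side view shows the dropper upright over the narrow stand. It has since touched down at 0.105, about 4 mm above its grasp height, so it is on the stand's floor. I release it, back off and check.

```bash
python3 - <<'E'
from h import *
n=[.4457,-.3302]
env.grip(.06); env.movel([*n,.30],.15); env.reach([.50,-.12,.42],down(np.load("dy.npy"))); env.dwell(.3); st()
im,d,W=cloud("wrist"); report((im,W))
im,d,W=cloud("side"); cv2.imwrite("pics/s11.png",im)
for nme,b in dict(drop=(.4,.5,-.38,-.28,.06,.11),brown=(.4,.52,.27,.38,.09,.13)).items():
    P=W[box(W,*b)]; print(nme,len(P),np.nanmedian(P,0).round(3),P[:,2].max().round(3))
E
```

```text
t 40.3 tcp [ 0.4998 -0.1209  0.4196] F [0.8 0.3 0.1] open 0.0602 g 0.0
tray_rim 2922 (array([629.4,  25.3]), 85.4, 138.7, -1.5)
tray_floor 266 (array([598.3,   8.1]), 62.6, 137.3, 31.7)
red 953 [409.7 199.1] 29.0 (array([411.7, 183. ]), 29.0, 58.0, -81.4)
sbrown 109 [466.    4.4] 20.3 (array([462.3,  -8.4]), 15.4, 39.2, 73.0)
nstand 331 [ 444.7 -329.9] 25.3 (array([ 444.4, -326.2]), 50.6, 56.5, -85.8)
wstand 404 [452.5 323.4] 35.3 (array([457.1, 303.2]), 39.7, 82.2, -76.0)
drop 205 [ 0.447 -0.335  0.074] 0.099
brown 151 [0.455 0.311 0.106] 0.115
```

View pics/s11.png

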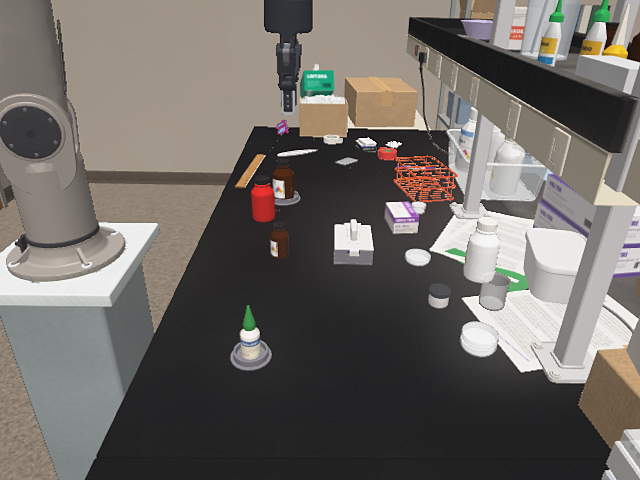

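The dropper stands upright in the narrow stand (250,345) and the brown bottle in the wide stand (284,182). The cover is seated (353,243), and the purple carton, dish and jar haven't moved.

```bash
python3 -c "
from h import *
print(job.job_done())"
```

```text
the job is handed in; nothing more can be done
None
```

The job is done and handed in at about 40 s: the carton is in the tray with the cover seated level, both bottles stand upright in their stands, and the purple carton, dish and jar were not moved.

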